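# Move the clip-on guard onto the loaded punch stand

## Task

Pinch the two side tabs of the grey plastic guard to unclip it from the empty stand, lift it off, and clip it fully home over the stand with the hex punches. Keep its tabs pinched on the way down until you feel it seat (that stand's deck is packed up to an unknown height), then let the tabs spring out under the catches and let go. Do not crush the tabs or force the guard against either stand, and leave everything else where it is.

Things in the scene. Friction and masses are not known exactly. Their poses are not given: they have to be found in the camera images.
- guard_mid (a point): Middle of the guard, between its two tab pads, 70 mm above its lower rim: the point to pinch about. A 0.17 to 0.29 kg grey plastic hood, open below, 90 mm long (x), 44 wide (y), 92 high (z, up), same either way round; roof 22 mm above this point. A ribbed pad in the middle of each long side, 22 mm wide, 12 mm above to 12 below this point, stands 8 mm proud of the wall.
- tab_l (a joint): How far the tab on the guard's +y side is pressed in (m): 0 sprung out, 0.006 at its stop. The pads are 60 mm apart outside when both are out, 48 mm when both are fully in. They slide straight in along y on springs: 4.5 N each to start, 8.5 N at 4.5 mm, 10 N at the stop. More than 25 N on each would crack them.
- tab_r (a joint): The same for the tab on the guard's -y side. Each tab has a shelf 3 mm thick, its top 22 mm below guard_mid, 3 mm further out than the pad: fingertips that sink onto it press the guard down. Low on the tab, 3 to 8 mm above the rim, a square hook points outward and catches under a lip of the stand by 3.5 mm; it is free with its tab in by 4 mm or more. It has no ramp: on and off only with both tabs pinched.
- stand_a: Empty cast-iron stand, fixed; the guard is clipped on it at the start, long side along the stand's x. Origin at the centre of its underside, z up. Foot 150 x 84 x 10 mm; deck 130 x 76 mm, top 26 mm above the origin. The guard's rim sits on the deck round four cone-headed dowels 14 mm high, with 1.2 mm clearance each way.
- catch_a (a point): Top of the deck of the empty stand, at its centre. At the middle of each long side of the deck stands a catch bracket, alike on both stands: its lip is 9.5 to 42 mm above the deck, from 25.5 to 36 mm off the middle line. The hooks have 1.5 mm of play up and down under the lips.
- stand_b: Loaded cast-iron stand, fixed, where the guard must go: foot, dowels and catches like the empty one, plus three upright hex punches, 10 mm across, up to 72 mm above the deck, in a row on its middle line. Origin at the centre of its foot's underside, x along its length, z up. The deck is centred over it but packed up on plates (see stand_b_mid).
- stand_b_mid (a point): Centre of the top of the loaded stand's foot, 10 mm above its underside. The top of its deck is 16 to 52 mm above this point, on packing plates, and is not measured; it is firm. Tabs let go with the rim more than 1.5 mm above the deck jam on the lips or stay above them. More than 35 N between guard and either stand is too much.
- die_button: Bronze die button, flanged ring 42 mm across and 24 mm high; a bystander. Origin under its centre.
- shim_case: Red plastic shim case, 77 x 52 x 19 mm; a bystander. Origin under its centre.
- spare_punch: Spare hex punch lying down, 70 mm long, 14 mm across flats; a bystander. Origin under its centre.
- setting_block: Plain steel setting block, 50 x 30 x 25 mm; a bystander. Origin under its centre.
- steel_die: Steel die ring, 48 mm across and 22 mm high; a bystander. Origin under its centre.
- screwdriver: Screwdriver lying down, 190 mm long; a bystander.
Mind the look-alikes: they are no part of the job. Leave any blue look-alike of the stand_b alone.

How it is judged:
By the outcome, as a careful person would: the job done as asked, in the order asked, and still so for the second after the job is handed in, with the robot touching nothing.
It also fails if it takes over 51 s, if anything falls off the work surface, if the arm or the gripper's body presses on something with over 40 N, if the wrist force passes 120 N, or if a joint passes its speed limit or range.

## Robot

A 6-joint arm with a two-finger parallel gripper is mounted at the origin on the work surface. World frame = base frame: x ahead of the robot, y to its left, z up, the work surface at z = 0. Lengths are in m, angles in rad, forces in N, time in s.
With the tool pointing down it reaches from about 0.325 to 0.875 m from the base axis. Payload 4.4 kg.
Tool frame: the origin (TCP) lies midway between the tips of the shut fingers; the grasp point (between the pads) lies 19 mm behind it; x points along the fingers, y is the direction in which the jaws open and shut, and the axes are right-handed (so a half turn about x gives the same grasp; the last joint's range is limited). The gripper opens to 85 mm and grips with 20 to 120 N. Pads are 22 mm wide; open, the fingers measure 114 mm over their backs; the gripper's body (76 mm by 85 mm) begins 54 mm behind the grasp point. The pads swing forward as they close: fully open they stand 13 mm farther back than shut.
Start: joints at [0.97, 0.207, 1.542, -0, 1.393, -0.15], TCP at [0.251, 0.518, 0.231] pointing down, gripper open.
Joint ranges: [-2.73, 2.73], [-0.86, 2.22], [0.23, 2.46], [-1.11, 4.25], [0.08, 2.63], [-2.82, 2.82]. Speed limits (rad/s): [2.79, 2.79, 3.14, 3.14, 3.14, 3.14].

## Interface

Orientations are given as a rotation vector (axis times angle).
In Python, from bench import manip gives the robot as it stands.
- The arm moves only by the tool send_rows, never from a script. Its argument "deltas" is a list that holds one entry, the list of rows, each a list of 7 numbers: the shift along the tool's x, y, z in mm, then the turn, a rotation vector about the tool's x, y, z in degrees, then the closure, from -1 (fully open) to 1 (shut). A call has 1 to 12 rows; each row is the pose to reach, as a shift and turn from the pose measured when the call began, along the tool's axes at that moment; what a row does not reach only later rows make up. A row lasts 1/8 s, in which the tool goes at most 62.5 mm and 10.7 degrees, less where a joint would pass 70% of its speed; a pose out of reach is approached as far as the arm can. A call with a gripper value outside its range is refused whole. The fingers move at their own pace and stop on an object; the grip force is fixed at half the most. Time passes only in rows, so rows that repeat a pose let the fingers close. It gives the time, the measured TCP pose, the force and the opening at its end, in the units of the state.
- manip.get_state(): the state, without advancing time (a new reading comes with each control period).
- manip.grab_frame(name): name is "scene" or "top" or "wrist"; returns a dict with "frame" (480x640x3 uint8, red, green, blue), "range_z" (480x640 float32, m along the optical axis (not along the pixel's ray), 0 where there is no reading), "fx", "fy", "cx", "cy" (pixels), "R" (3x3) and "t" (3): a world point X has camera coordinates R X + t. Camera axes: x right, y down, z forward; pixel columns grow to the right and rows downward; lengths in m; the calibration is good to about 2 mm. A picture is of the moment at which its call begins.
- manip.close_job(): hands the job in, once; it reports no verdict.
The state is a dict: "clock": time; "q": joint angles; "joint_velocities": joint speeds; "joint_torque": joint torques, N m; "tool_pos": TCP position; "tcp_rot": TCP orientation; "wrist_force": force on the tool from outside, world axes, zero at the start; "torque": the same for the moment, N m; "finger_gap": finger opening in m.
Only numpy, scipy, OpenCV 4.12 (cv2) and the standard library are available. Lean on these libraries where they do the work, as an engineer would, in place of code of your own. Each camera call takes 0.05 s, during which the arm holds its last target.

## Working session

There is one attempt and no reset: what is moved stays moved. The work goes in short steps, Python scripts to look and compute and a tool call to move; the robot and the scene stay as the last step left them, time stands still between calls to the robot, and variables do not carry over. Pictures are saved under pics/ and viewed, and the job is handed in when it is done.

Besides the shell and the picture viewer there is one more tool, called after "Request:" as name(argument=value, ...) on one line, values as JSON. send_rows: Moves the arm, as the interface text tells. Its arguments: {"type":"object","properties":{"deltas":{"type":"array"}},"required":["deltas"]}

```bash
ls; mkdir -p pics; python3 - <<'E'
from bench import manip
import cv2,numpy as np
s=manip.get_state();print(s)
for n in ["scene","top","wrist"]:
    f=manip.grab_frame(n);cv2.imwrite(f"pics/{n}0.png",f["frame"][:,:,::-1]);np.savez(f"{n}0.npz",**f)
    print(n,f["fx"],f["cx"],f["cy"],f["R"],f["t"])
E
```

```text
pics
{'clock': 0.0, 'q': array([ 9.69481248e-01,  2.07442145e-01,  1.54299184e+00, -4.45810786e-05,
        1.39348147e+00, -1.50496455e-01]), 'joint_velocities': array([-0.00096162, -0.00028907, -0.00083518,  0.00099219,  0.00100612,
       -0.00108603]), 'joint_torque': array([-9.89049840e-04, -3.83037722e+01, -2.91593689e+01, -3.49382281e-04,
        1.07311367e-02,  7.94185837e-06]), 'tool_pos': array([0.25010871, 0.51689892, 0.23009522]), 'tcp_rot': array([ 0.3518401 ,  1.54254676, -0.3552835 ]), 'wrist_force': array([0.3036291 , 0.11117469, 0.02074374]), 'torque': array([-0.00773339, -0.02140889, -0.02785478]), 'finger_gap': 0.08524707171645349}
scene 594.6928449211944 318.12602750664405 253.25887852414252 [[-0.48170414  0.87623445 -0.01320231]
 [ 0.53102417  0.27987637 -0.79980157]
 [-0.69711868 -0.39227848 -0.60011928]] [ 0.27916235 -0.18435327  1.8534966 ]
top 505.3216561911596 327.6853885924197 242.38111384454857 [[ 0.02592659 -0.99932474  0.02603587]
 [-0.98904481 -0.02942858 -0.1446524 ]
 [ 0.14532092 -0.0220003  -0.98913994]] [-0.06793121  0.52460289  1.15838877]
wrist 370.47459076821696 324.9179910171998 237.34468700237622 [[ 0.43517427  0.90034434 -0.00184973]
 [ 0.85861264 -0.41438359  0.30177902]
 [ 0.27093853 -0.13291466 -0.95337611]] [-0.57326021 -0.03903264  0.37873111]
```

View pics/scene0.png

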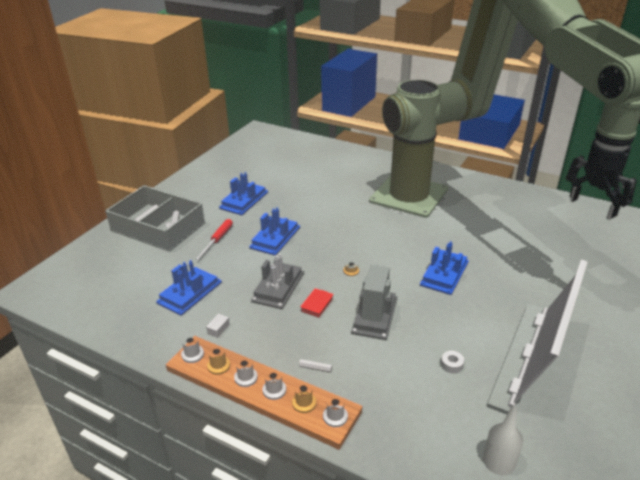

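View pics/top0.png

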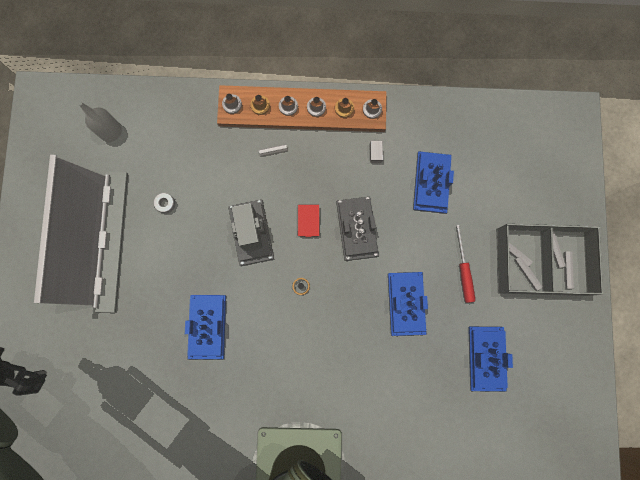

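The scene view shows the guard on the dark empty stand at about (376,295), with a dark grey stand with light punches at (278,280). There are four blue look-alikes. In the top view the guard is at (250,225), the grey loaded stand at (358,228), and the blue ones at (207,327), (407,303), (433,182) and (489,358). The grey cast-iron stand at (358,228) fits stand_b because the blue ones are excluded. I'll confirm it in an enlarged crop.

```bash
cat > h.py <<'E'
import numpy as np,cv2
def load(n): return dict(np.load(n+".npz"))
def cloud(f):
    z=f["range_z"].astype(float);v,u=np.mgrid[0:480,0:640]
    P=np.stack([(u-f["cx"])/f["fx"]*z,(v-f["cy"])/f["fy"]*z,z],-1)
    W=(P-f["t"])@f["R"]; W[z<=0]=np.nan
    return W
E
python3 - <<'E'
from h import *
f=load("top0");im=f["frame"][:,:,::-1]
c=im[185:280,215:395];cv2.imwrite("pics/crop_top.png",cv2.resize(c,None,fx=4.4,fy=4.4,interpolation=cv2.INTER_CUBIC))
W=cloud(f)
g=im.astype(int);
def reg(u0,u1,v0,v1):
    w=W[v0:v1,u0:u1].reshape(-1,3);return w[~np.isnan(w[:,0])]
for name,r in dict(guard=(220,285,190,275),b=(330,390,190,270)).items():
    w=reg(*r);print(name,w.min(0),w.max(0))
    h,e=np.histogram(w[:,2],bins=np.arange(-0.01,0.16,0.004));print([(round(a,3),int(b)) for a,b in zip(e,h) if b])
E
```

```text
guard [ 0.44700763  0.04954299 -0.00779367] [0.66061396 0.21521665 0.12365926]
[(np.float64(-0.01), 16), (np.float64(-0.006), 680), (np.float64(-0.002), 2002), (np.float64(0.002), 670), (np.float64(0.006), 176), (np.float64(0.01), 151), (np.float64(0.014), 29), (np.float64(0.018), 41), (np.float64(0.022), 258), (np.float64(0.026), 273), (np.float64(0.03), 39), (np.float64(0.034), 11), (np.float64(0.038), 12), (np.float64(0.042), 14), (np.float64(0.046), 7), (np.float64(0.05), 13), (np.float64(0.054), 14), (np.float64(0.058), 15), (np.float64(0.062), 19), (np.float64(0.066), 35), (np.float64(0.07), 26), (np.float64(0.074), 17), (np.float64(0.078), 11), (np.float64(0.082), 12), (np.float64(0.086), 13), (np.float64(0.09), 12), (np.float64(0.094), 16), (np.float64(0.098), 12), (np.float64(0.102), 23), (np.float64(0.106), 56), (np.float64(0.11), 44), (np.float64(0.114), 396), (np.float64(0.118), 367), (np.float64(0.122), 20)]
b [ 0.46663484 -0.20552657 -0.00662995] [ 0.66975291 -0.05649119  0.10125567]
[(np.float64(-0.01), 11), (np.float64(-0.006), 456), (np.float64(-0.002), 1612), (np.float64(0.002), 608), (np.float64(0.006), 184), (np.float64(0.01), 155), (np.float64(0.014), 35), (np.float64(0.018), 20), (np.float64(0.022), 236), (np.float64(0.026), 804), (np.float64(0.03), 302), (np.float64(0.034), 38), (np.float64(0.038), 45), (np.float64(0.042), 15), (np.float64(0.046), 16), (np.float64(0.05), 5), (np.float64(0.054), 13), (np.float64(0.058), 12), (np.float64(0.062), 18), (np.float64(0.066), 69), (np.float64(0.07), 55), (np.float64(0.074), 14), (np.float64(0.078), 5), (np.float64(0.082), 16), (np.float64(0.086), 17), (np.float64(0.09), 11), (np.float64(0.094), 6), (np.float64(0.098), 5)]
```

View pics/crop_top.png

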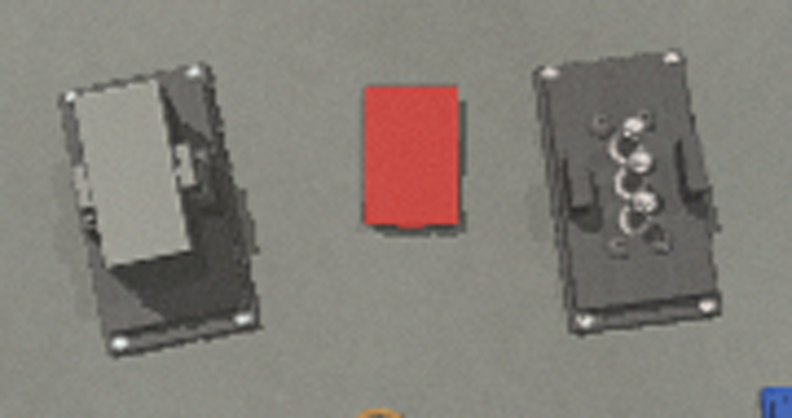

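The crop confirms it. On the left is the guard, with pads visible at both long sides on the plain dark stand. On the right, at (358,228), is the dark cast-iron stand with three light punches, dowels and two lips. I'll fit poses now.

```bash
cat >> h.py <<'E'
def rect(P):
    (c,s,a)=cv2.minAreaRect((P[:,:2]*1000).astype(np.float32))
    if s[0]<s[1]: s=s[::-1];a+=90
    a=(a+90)%180-90
    return np.round(c,1),np.round(s,1),round(a,2)
def pts(W,cx,cy,r,z0,z1):
    w=W.reshape(-1,3);w=w[~np.isnan(w[:,0])]
    return w[(np.hypot(w[:,0]-cx,w[:,1]-cy)<r)&(w[:,2]>z0)&(w[:,2]<z1)]
E
python3 - <<'E'
from h import *
for n in ["top0","scene0"]:
    W=cloud(load(n))
    for nm,cx,cy in [("a",.56,.13),("b",.57,-.13)]:
        p=pts(W,cx,cy,.11,.108,.13)
        if nm=="a":print(n,"roof",len(p),rect(p),np.median(p[:,2]),p[:,:2].mean(0))
        p=pts(W,cx,cy,.11,.018,.034);print(n,nm,"deck",len(p),rect(p),np.median(p[:,2]))
        p=pts(W,cx,cy,.11,.05,.1);print(n,nm,"mid",len(p),rect(p),np.median(p[:,2]))
        p=pts(W,cx,cy,.11,.006,.1);print(n,nm,"all",len(p),rect(p))
E
```

```text
top0 roof 859 (array([550.3, 133.8]), array([91. , 60.8]), 14.03) 0.117755960713903 [0.54979392 0.13339764]
top0 a deck 611 (array([551.1, 134.4]), array([131.6,  76.9]), 13.53) 0.02613023397621873
top0 a mid 207 (array([542.8, 128.3]), array([80.6, 77.3]), 38.66) 0.0709972916011293
top0 a all 1226 (array([559. , 124.1]), array([194.7, 182.1]), -17.96)
top0 b deck 1425 (array([563.6, -91.8]), array([142.2, 130.8]), -80.87) 0.027981395933793358
top0 b mid 244 (array([ 568.5, -124.5]), array([72.1, 50.7]), -80.6) 0.07023615331035346
top0 b all 2195 (array([ 555.4, -126.8]), array([207. , 184.1]), -76.81)
scene0 roof 543 (array([552.5, 139. ]), array([98.7, 56.5]), 6.88) 0.11521013384160528 [0.5567241  0.13998838]
scene0 a deck 531 (array([562.9,  99.8]), array([158.3, 135.5]), -75.2) 0.02350321704449185
scene0 a mid 530 (array([558.8, 143.9]), array([86.5, 76.1]), 35.37) 0.07232338789836064
scene0 a all 1544 (array([565.7, 102.2]), array([162.3, 146.8]), -75.71)
scene0 b deck 768 (array([566.6, -91.3]), array([136.6, 136.4]), -81.93) 0.024765151707012198
scene0 b mid 329 (array([ 569.8, -120.3]), array([75.4, 53.4]), -65.19) 0.06598241453097466
scene0 b all 1558 (array([568.9, -89.7]), array([150.4, 139.4]), 8.96)
```

```bash
cat >> h.py <<'E'
from scipy.spatial.transform import Rotation as Ro
def target(yaw,s=1):
    y=s*np.array([-np.sin(yaw),np.cos(yaw),0]);x=np.array([0,0,-1.]);return np.stack([x,y,np.cross(x,y)],1)
def delta(st,pos,R):
    R0=Ro.from_rotvec(st["tcp_rot"]).as_matrix()
    return np.round(R0.T@(np.array(pos)-st["tool_pos"])*1000,1),np.round(np.degrees(Ro.from_matrix(R0.T@R).as_rotvec()),2)
E
python3 - <<'E'
from h import *
from bench import manip
s=manip.get_state();R0=Ro.from_rotvec(s["tcp_rot"]).as_matrix();print(R0)
f=load("wrist0");c=-f["R"].T@f["t"];print("cam in tool",R0.T@(c-s["tool_pos"]),"cam axes in tool (cols)",R0.T@f["R"].T)
W=cloud(load("top0"))
w=pts(W,.57,-.13,.08,.018,.034);w=w[w[:,1]<-.078];print(rect(w))
w=pts(W,.55,.134,.095,.004,.02);print("foota",rect(w))
w=pts(W,.57,-.13,.095,.006,.1);w=w[w[:,1]<-.078];print("b",rect(w))
print(rect(pts(W,.55,.134,.05,.112,.124)))
for sg in(1,-1):print(delta(s,[.55,.134,.30],target(np.radians(13.8),sg)))
E
```

```text
[[-1.05909683e-03  4.35706283e-01  9.00088281e-01]
 [-1.49861100e-03  9.00087083e-01 -4.35707467e-01]
 [-9.99998316e-01 -1.81033860e-03 -3.00325145e-04]]
cam in tool [-0.14140961 -0.0007554  -0.07737756] cam axes in tool (cols) [[ 3.95646720e-05 -3.02066861e-01  9.53286741e-01]
 [ 9.99999825e-01  5.75283757e-04  1.40786070e-04]
 [-5.90937184e-04  9.53286568e-01  3.02066831e-01]]
(array([ 568.8, -124.4]), array([130.8,  76.1]), 9.15)
foota (array([548.1, 132.6]), array([183.1, 181. ]), 58.38)
b (array([ 573. , -149.6]), array([160.4, 137.7]), 7.85)
(array([550.6, 133. ]), array([90.9, 46.4]), 13.74)
(array([ -69.4, -214.3,  436.7]), array([-39.63,  -0.05,   0.09]))
(array([ -69.4, -214.3,  436.7]), array([1.4037e+02, 1.2000e-01, 7.0000e-02]))
```

Request:
send_rows(deltas=[[[-20, -5, 15, -2, 0, 0, -1], [-45, -25, 55, -5, 0, 0, -1], [-60, -45, 95, -9, 0, 0, -1], [-69, -70, 140, -13, 0, 0, -1], [-69, -93, 185, -17, 0, 0, -1], [-69, -115, 232, -21, 0, 0, -1], [-69, -138, 280, -25, 0, 0, -1], [-69, -160, 326, -30, 0, 0, -1], [-69, -182, 370, -34, 0, 0, -1], [-69, -200, 408, -37, 0, 0, -1], [-69, -210, 428, -39, 0, 0, -1], [-69.4, -214.3, 436.7, -39.6, 0, 0, -1]]])

```text
clock: 1.65
tool_pos: [0.5503, 0.1329, 0.2994]
tcp_rot: [-0.189, 1.565, 0.187]
wrist_force: [0.3, -0.3, -0.0]
finger_gap: 0.0857
```

```bash
python3 - <<'E'
from h import *
from bench import manip
f=manip.grab_frame("wrist");cv2.imwrite("pics/wrist1.png",f["frame"][:,:,::-1]);np.savez("wrist1.npz",**f)
s=manip.get_state();print(s["clock"],s["tool_pos"],s["wrist_force"],delta(s,[.55,.134,.30],target(np.radians(13.8))))
W=cloud(f)
w=pts(W,.55,.134,.08,.112,.124);print(len(w),rect(w),np.median(w[:,2]))
w=pts(W,.55,.134,.045,.112,.124);print(rect(w))
w=pts(W,.55,.134,.1,.02,.032);print(rect(w),np.median(w[:,2]))
w=pts(W,.7,.134,.1,-.02,.006);print("table",np.median(w[:,2]))
E
```

```text
1.7 [0.55069639 0.13255683 0.29955258] [-0.08676728 -1.03440752 -0.2664062 ] (array([-0.4,  1.6, -0.3]), array([-0.11, -0.11,  0.1 ]))
4761 (array([550.6, 133.5]), array([90. , 44.1]), 13.66) 0.1169594615010725
(array([550.3, 133.4]), array([89.4, 44.1]), 13.66)
(array([551. , 133.6]), array([129.8,  76. ]), 13.69) 0.025010343963038806
table -0.0009510029158227659
```

View pics/wrist1.png

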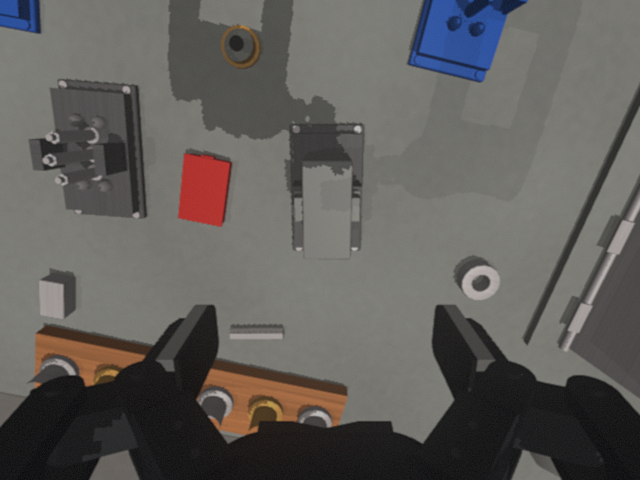

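The wrist view shows the guard roof at about (327,208), square in the view with both pads at (298,208) and (356,208). The shim case is at (205,188) and stand_b at (97,150). The roof and deck fits agree at (0.5507, 0.1335) with yaw 13.67°. Before descending I'll calibrate closure against gap in free air.

Request:
send_rows(deltas=[[[0, 1.0, 0, -0.2, -0.1, 0.1, -0.16], [0, 1.0, 0, -0.2, -0.1, 0.1, -0.16], [0, 1.0, 0, -0.2, -0.1, 0.1, -0.16], [0, 1.0, 0, -0.2, -0.1, 0.1, -0.16], [0, 1.0, 0, -0.2, -0.1, 0.1, -0.16], [0, 1.0, 0, -0.2, -0.1, 0.1, -0.16]]])

```text
clock: 2.45
tool_pos: [0.5504, 0.1336, 0.2996]
tcp_rot: [-0.19, 1.563, 0.19]
wrist_force: [0.6, -0.0, -0.2]
finger_gap: 0.0497
```

```bash
python3 - <<'E'
from h import *
from bench import manip
f=manip.grab_frame("wrist");cv2.imwrite("pics/wrist2.png",f["frame"][:,:,::-1])
for i in range(2):
    s=manip.get_state();print(s["clock"],s["finger_gap"],delta(s,[.5507,.1335,.30],target(np.radians(13.67))))
W=cloud(load("wrist1"))
w=pts(W,.5688,-.1244,.07,.02,.036);print(len(w),rect(w),np.median(w[:,2]))
w=pts(W,.5688,-.1244,.07,.06,.08);print(len(w),rect(w),np.median(w[:,2]))
E
```

```text
2.5 0.04958588023396123 (array([-0.4, -0.1,  0.2]), array([ 0.22, -0.01, -0.  ]))
2.5 0.04958588023396123 (array([-0.4, -0.1,  0.2]), array([ 0.22, -0.01, -0.  ]))
6330 (array([ 569.1, -125. ]), array([130.4,  77.7]), 9.17) 0.026977966583846165
1478 (array([ 568.8, -124.8]), array([74. , 50.8]), -79.45) 0.06859748256440748
```

Request:
send_rows(deltas=[[[10, 0, 0, 0.1, 0, 0, -1], [40, 0, 0, 0.1, 0, 0, -1], [70, 0, 0, 0.1, 0, 0, -1], [100, 0, 0, 0.1, 0, 0, -1], [125, 0, 0, 0.1, 0, 0, -1], [145, 0, 0, 0.1, 0, 0, -1], [165, 0, 0, 0.1, 0, 0, -1], [182, 0, 0, 0.1, 0, 0, -1], [196, 0, 0, 0.1, 0, 0, -1], [206, 0, 0, 0.1, 0, 0, -1], [210, 0, 0, 0.1, 0, 0, -1], [210, 0, 0, 0.1, 0, 0, -1]]])

```text
clock: 4.0
tool_pos: [0.5506, 0.1336, 0.0896]
tcp_rot: [-0.189, 1.562, 0.189]
wrist_force: [-0.5, -0.1, 0.3]
finger_gap: 0.0856
```

```bash
python3 - <<'E'
from h import *
from bench import manip
f=manip.grab_frame("wrist");cv2.imwrite("pics/wrist3.png",f["frame"][:,:,::-1])
s=manip.get_state();print(s["clock"],s["finger_gap"],s["tool_pos"],s["wrist_force"],delta(s,[.5507,.1335,.075],target(np.radians(13.67))))
W=cloud(f);w=pts(W,.55,.134,.05,.108,.125);print(len(w),rect(w),np.median(w[:,2]))
E
```

```text
4.05 0.08542878844181433 [0.5508468  0.1335813  0.08998874] [-0.59574209  0.47994624 -0.10184234] (array([15. , -0. , -0.2]), array([0.12, 0.04, 0.01]))
27933 (array([544.5, 132.4]), array([86.3, 85.8]), -30.4) 0.11692558624067513
```

View pics/wrist3.png

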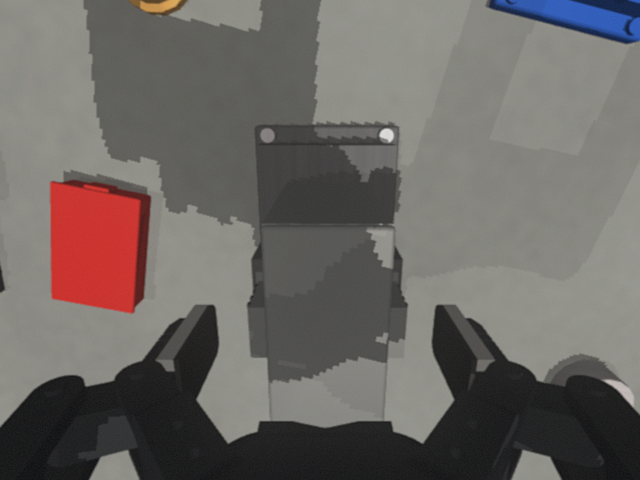

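The guard is centred between the open fingers. Its pads are at columns 248 and 405, and the fingertips at 217 and 433. I'll descend and close as far as first contact.

Request:
send_rows(deltas=[[[8, 0, 0, 0, 0, 0, -1], [15, 0, 0, 0, 0, 0, -0.8], [15, 0, 0, 0, 0, 0, -0.6], [15, 0, 0, 0, 0, 0, -0.45], [15, 0, 0, 0, 0, 0, -0.36], [15, 0, 0, 0, 0, 0, -0.32], [15, 0, 0, 0, 0, 0, -0.32], [15, 0, 0, 0, 0, 0, -0.32]]])

```text
clock: 5.05
tool_pos: [0.551, 0.1337, 0.0755]
tcp_rot: [-0.189, 1.561, 0.189]
wrist_force: [-2.3, 1.6, 3.2]
finger_gap: 0.0563
```

```bash
python3 - <<'E'
from h import *
from bench import manip
f=manip.grab_frame("wrist");cv2.imwrite("pics/wrist4.png",f["frame"][:,:,::-1])
s=manip.get_state();print(s["clock"],s["finger_gap"],s["tool_pos"],s["wrist_force"],s["torque"],delta(s,[.5507,.1335,.075],target(np.radians(13.67))))
E
```

```text
5.1 0.05665868000617441 [0.55100828 0.13373177 0.07544973] [-1.74535973  0.54092352  4.45336475] [ 0.12876722  0.30814865 -0.02113159] (array([ 0.4, -0.2, -0.4]), array([0.12, 0.06, 0.  ]))
```

View pics/wrist4.png

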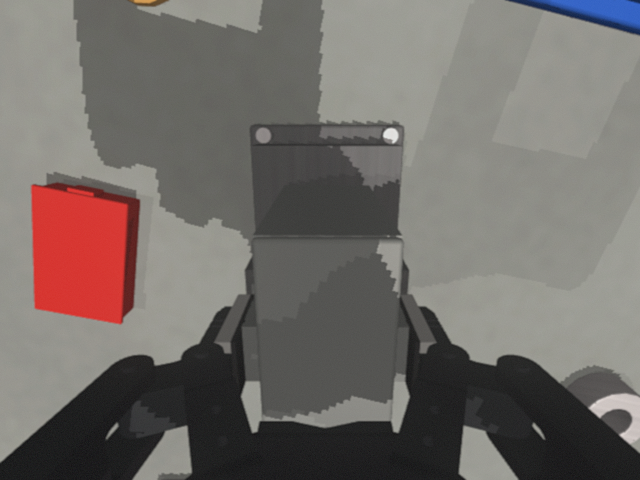

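Request:
send_rows(deltas=[[[-1, 0, 0, 0, 0, 0, -0.28], [-1.5, 0, 0, 0, 0, 0, -0.24], [-2, 0, 0, 0, 0, 0, -0.2], [-2, 0, 0, 0, 0, 0, -0.17], [-2, 0, 0, 0, 0, 0, -0.155], [-2, 0, 0, 0, 0, 0, -0.155], [-2, 0, 0, 0, 0, 0, -0.155]]])

```text
clock: 5.98
tool_pos: [0.551, 0.1337, 0.0774]
tcp_rot: [-0.189, 1.561, 0.189]
wrist_force: [0.2, -0.0, -1.7]
finger_gap: 0.0496
```

```bash
python3 - <<'E'
from h import *
from bench import manip
for i in range(2):
    f=manip.grab_frame("wrist");cv2.imwrite("pics/wrist5.png",f["frame"][:,:,::-1])
    s=manip.get_state();print(s["clock"],s["finger_gap"],s["tool_pos"],s["wrist_force"],s["torque"])
E
```

```text
6.025 0.0493225938955001 [0.55102059 0.13373078 0.07742614] [-0.16357596  0.05512417 -2.10754606] [-0.00781186  0.01562604  0.00881181]
6.075 0.049693792509757556 [0.55101332 0.133703   0.0774467 ] [ 0.3690171  -0.16486447 -1.31938419] [ 0.01556474 -0.05151214 -0.00192385]
```

View pics/wrist5.png

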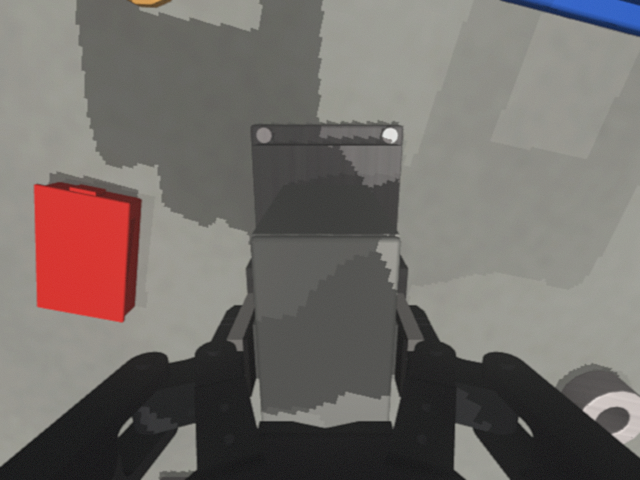

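The gap is 49.5 mm, so each tab is in about 5.2 mm, and the pull is only about 1.5 N. I'll lift gently and check whether it is free.

Request:
send_rows(deltas=[[[-1, 0, 0, 0, 0, 0, -0.16], [-2, 0, 0, 0, 0, 0, -0.16], [-3, 0, 0, 0, 0, 0, -0.16], [-4, 0, 0, 0, 0, 0, -0.16], [-5, 0, 0, 0, 0, 0, -0.16], [-5, 0, 0, 0, 0, 0, -0.16]]])

```text
clock: 6.82
tool_pos: [0.5511, 0.1337, 0.0826]
tcp_rot: [-0.189, 1.561, 0.189]
wrist_force: [0.4, 0.5, -1.6]
finger_gap: 0.0493
```

```bash
python3 - <<'E'
from h import *
from bench import manip
f=manip.grab_frame("wrist");cv2.imwrite("pics/wrist6.png",f["frame"][:,:,::-1])
s=manip.get_state();print(s["clock"],s["finger_gap"],s["tool_pos"],s["wrist_force"],s["torque"])
W=cloud(f);w=W[250:400,280:370].reshape(-1,3);print(np.nanmedian(w[:,2]))
w=w[abs(w[:,2]-.12)<.02];A=np.c_[w[:,:2]-w[:,:2].mean(0),np.ones(len(w))];print(np.linalg.lstsq(A,w[:,2],rcond=None)[0])
E
```

```text
6.875 0.049584500881227775 [0.55108482 0.13372395 0.08252073] [-0.44991637 -0.58026141 -2.64301146] [-0.02648599  0.03231322  0.02780193]
0.12272936763209948
[-0.00073711  0.00019116  0.12273071]
```

The guard came up freely: the roof rose 5.7 mm, the load is just its weight, and it stays level. I'll lift it clear.

Request:
send_rows(deltas=[[[-5, 0, 0, 0, 0, 0, -0.16], [-14, 0, 0, 0, 0, 0, -0.16], [-26, 0, 0, 0, 0, 0, -0.16], [-40, 0, 0, 0, 0, 0, -0.16], [-56, 0, 0, 0, 0, 0, -0.16], [-73, 0, 0, 0, 0, 0, -0.16], [-91, 0, 0, 0, 0, 0, -0.16], [-108, 0, 0, 0, 0, 0, -0.16], [-122, 0, 0, 0, 0, 0, -0.16], [-132, 0, 0, 0, 0, 0, -0.16], [-138, 0, 0, 0, 0, 0, -0.16], [-140, 0, 0, 0, 0, 0, -0.16]]])

```text
clock: 8.38
tool_pos: [0.5508, 0.1337, 0.2226]
tcp_rot: [-0.189, 1.561, 0.189]
wrist_force: [0.6, 0.4, -2.0]
finger_gap: 0.0494
```

```bash
python3 - <<'E'
from h import *
from bench import manip
s=manip.get_state();print(s["clock"],s["finger_gap"],s["tool_pos"],s["wrist_force"])
print(delta(s,[.545,-.01,.235],target(np.radians(9.2))))
E
```

```text
8.375 0.049434225342839914 [0.55081786 0.13370294 0.22257661] [ 0.5749172   0.37398751 -2.04111785]
(array([ -12.5, -138.2,  -39.9]), array([4.59, 0.06, 0.  ]))
```

Request:
send_rows(deltas=[[[-1, -5, -2, 0.2, 0, 0, -0.16], [-3, -16, -5, 0.6, 0, 0, -0.16], [-5, -32, -9, 1.2, 0, 0, -0.16], [-7, -50, -14, 1.8, 0, 0, -0.16], [-9, -69, -20, 2.4, 0, 0, -0.16], [-11, -88, -26, 3.0, 0, 0, -0.16], [-12, -106, -31, 3.6, 0, 0, -0.16], [-12.5, -121, -35, 4.1, 0, 0, -0.16], [-12.5, -131, -38, 4.4, 0, 0, -0.16], [-12.5, -136, -39.5, 4.5, 0, 0, -0.16], [-12.5, -138, -40, 4.6, 0, 0, -0.16], [-12.5, -138, -40, 4.6, 0, 0, -0.16]]])

```text
clock: 9.88
tool_pos: [0.5448, -0.0096, 0.235]
tcp_rot: [-0.126, 1.566, 0.127]
wrist_force: [-0.4, 0.5, -2.6]
finger_gap: 0.0493
```

```bash
python3 - <<'E'
from h import *
from bench import manip
f=manip.grab_frame("wrist");cv2.imwrite("pics/wrist7.png",f["frame"][:,:,::-1]);np.savez("wrist7.npz",**f)
s=manip.get_state();print(s["clock"],s["finger_gap"],s["tool_pos"],s["wrist_force"])
W=cloud(f)
w=pts(W,.5690,-.1246,.075,.02,.034);print(len(w),rect(w),np.median(w[:,2]))
w=pts(W,.5690,-.1246,.075,.06,.08);print(len(w),rect(w),np.median(w[:,2]))
w=pts(W,.5690,-.1246,.095,.004,.014);print(len(w),rect(w),np.median(w[:,2]))
E
```

```text
9.925 0.049264997127139054 [ 0.54488041 -0.00944529  0.23500579] [-0.17575923 -0.72022612 -2.00588553]
7842 (array([ 568.7, -125.4]), array([130.1,  77.1]), 9.06) 0.026969264730827544
1498 (array([ 567.3, -125.6]), array([73.3, 48.4]), -80.96) 0.06879327139754488
1759 (array([ 569.1, -124.7]), array([149.5,  83.8]), 9.37) 0.008959329034127073
```

View pics/wrist7.png

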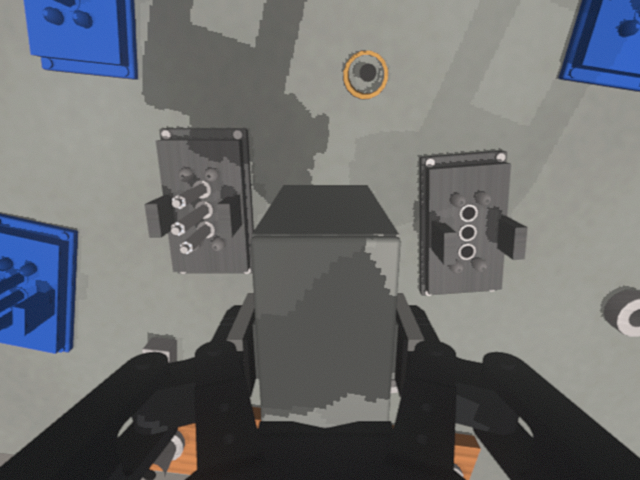

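This view shows the guard held between the fingers, stand_b at (205,200) with its three light punches, and the now empty stand_a at (468,225) with its sockets visible. I'll measure both stands in the same frame so that calibration bias cancels.

```bash
python3 - <<'E'
from h import *
from bench import manip
f=load("wrist7");W=cloud(f)
for nm,c in [("a",(.5507,.1335)),("b",(.5688,-.125))]:
    for z0,z1,r in [(.021,.034,.076),(.004,.013,.09)]:
        w=pts(W,*c,r,z0,z1)
        if nm=="b": w=w[w[:,1]<-.072]
        # drop outliers
        print(nm,z0,len(w),rect(w),np.median(w[:,2]))
        h=cv2.convexHull((w[:,:2]*1000).astype(np.float32))[:,0];
        print(cv2.approxPolyDP(h.reshape(-1,1,2),4,True)[:,0].round(1).tolist())
im=f["frame"][:,:,::-1]
cv2.imwrite("pics/c7.png",np.hstack([cv2.resize(im[110:290,130:260],None,fx=3,fy=3,interpolation=2),cv2.resize(im[130:310,405:535],None,fx=3,fy=3,interpolation=2)]))
s=manip.get_state();print(np.degrees(s["tcp_rot"]))
E
```

```text
a 0.021 8412 (array([550.8, 133.5]), array([130.9,  76.8]), 13.49) 0.025126742951614482
[[622.5999755859375, 112.0999984741211], [603.7999877929688, 185.60000610351562], [478.5, 154.8000030517578], [496.5, 81.0999984741211]]
a 0.004 1803 (array([550.9, 132.9]), array([150.4,  83.9]), 13.41) 0.008933145881708147
[[632.2999877929688, 111.19999694824219], [613.2000122070312, 190.5], [468.70001220703125, 155.0], [488.6000061035156, 75.5999984741211]]
b 0.021 7818 (array([ 568.7, -125.4]), array([130.1,  77.1]), 9.06) 0.026973549580409657
[[638.4000244140625, -151.8000030517578], [626.7999877929688, -77.4000015258789], [498.6000061035156, -98.19999694824219], [510.70001220703125, -172.89999389648438]]
b 0.004 1710 (array([ 569.1, -124.7]), array([149.5,  83.8]), 9.37) 0.008923422927930818
[[648.7999877929688, -152.1999969482422], [636.2999877929688, -75.5999984741211], [488.8999938964844, -96.5999984741211], [502.1000061035156, -177.5]]
[-7.22277698 89.72314863  7.26259214]
```

View pics/c7.png

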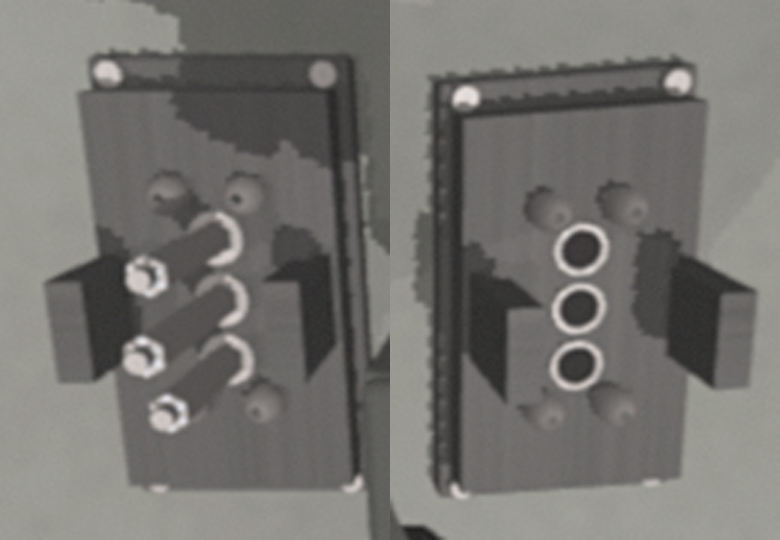

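```bash
python3 - <<'E'
from h import *
from bench import manip
s=manip.get_state()
print(delta(s,[.5692,-.1247,.215],target(np.radians(9.15))))
E
```

```text
(array([  20. , -117.7,    5.5]), array([ 0.07,  0.07, -0.02]))
```

Request:
send_rows(deltas=[[[1, -4, 0, 0, 0, 0, -0.15], [2, -13, 0.5, 0, 0, 0, -0.15], [4, -27, 1, 0, 0, 0, -0.15], [6, -43, 2, 0, 0, 0, -0.15], [9, -60, 3, 0, 0, 0, -0.15], [12, -77, 4, 0, 0, 0, -0.15], [15, -92, 4.5, 0, 0, 0, -0.15], [17, -104, 5, 0, 0, 0, -0.15], [19, -112, 5.5, 0, 0, 0, -0.15], [20, -116, 5.5, 0.1, 0.1, 0, -0.15], [20, -117.7, 5.5, 0.1, 0.1, 0, -0.15], [20, -117.7, 5.5, 0.1, 0.1, 0, -0.15]]])

```text
clock: 11.42
tool_pos: [0.5692, -0.1245, 0.2151]
tcp_rot: [-0.125, 1.568, 0.126]
wrist_force: [-0.7, -0.3, -1.9]
finger_gap: 0.0489
```

```bash
python3 - <<'E'
from h import *
from bench import manip
f=manip.grab_frame("scene");cv2.imwrite("pics/scene8.png",cv2.resize(f["frame"][180:340,180:440,::-1],None,fx=3,fy=3))
f=manip.grab_frame("wrist");cv2.imwrite("pics/wrist8.png",f["frame"][:,:,::-1])
f=manip.grab_frame("top");cv2.imwrite("pics/top8.png",cv2.resize(f["frame"][150:300,250:450,::-1],None,fx=4,fy=4))
s=manip.get_state();print(s["clock"],s["finger_gap"],s["tool_pos"],s["wrist_force"])
print(delta(s,[.5692,-.1247,.10],target(np.radians(9.15))))
E
```

```text
11.575 0.04953605967259343 [ 0.56919947 -0.12437694  0.21510665] [-0.5529488   0.10065639 -2.17059078]
(array([115.1,  -0.4,   0. ]), array([ 0.  , -0.03, -0.02]))
```

View pics/wrist8.png

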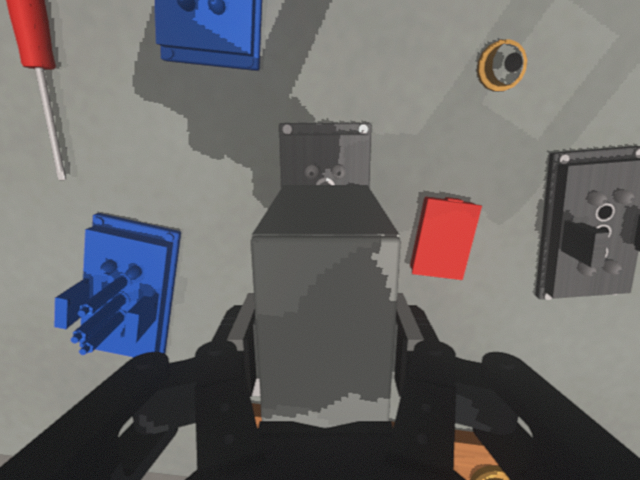

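View pics/scene8.png

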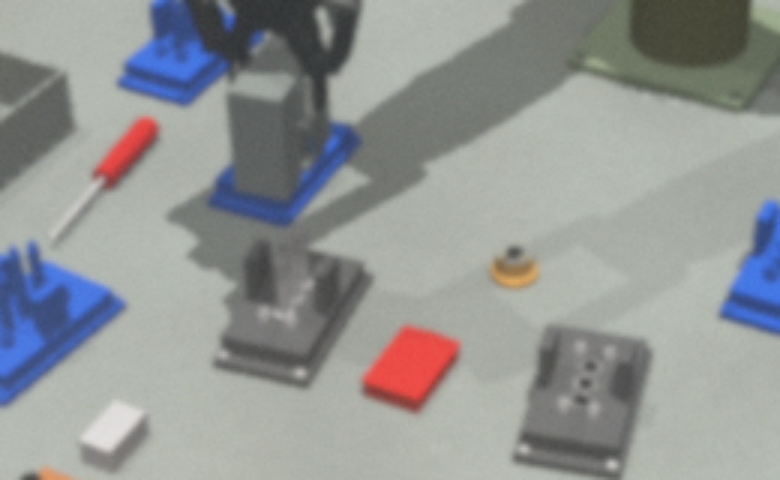

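Stand_b is directly below. Its dowels at (312,172) and (338,172) straddle column 325, the same as the guard's centre, and the scene view shows the guard hanging above it. I'll descend in stages with force checks.

Request:
send_rows(deltas=[[[5, -0.3, 0, 0, 0, 0, -0.15], [14, -0.3, 0, 0, 0, 0, -0.15], [26, -0.3, 0, 0, 0, 0, -0.15], [38, -0.3, 0, 0, 0, 0, -0.15], [48, -0.3, 0, 0, 0, 0, -0.15], [56, -0.3, 0, 0, 0, 0, -0.15], [61, -0.3, 0, 0, 0, 0, -0.15], [63, -0.3, 0, 0, 0, 0, -0.15], [63, -0.3, 0, 0, 0, 0, -0.15]]])

```text
clock: 12.7
tool_pos: [0.5694, -0.1247, 0.1523]
tcp_rot: [-0.125, 1.567, 0.126]
wrist_force: [0.4, 0.9, -1.5]
finger_gap: 0.049
```

```bash
python3 - <<'E'
from h import *
from bench import manip
f=manip.grab_frame("scene");cv2.imwrite("pics/scene9.png",cv2.resize(f["frame"][200:330,200:360,::-1],None,fx=4.5,fy=4.5))
s=manip.get_state();print(s["clock"],s["finger_gap"],s["tool_pos"],s["wrist_force"],s["torque"])
print(delta(s,[.5692,-.1247,.10],target(np.radians(9.15))))
E
```

```text
12.75 0.049161916580844525 [ 0.56948808 -0.12476335  0.15247097] [ 0.16215781 -0.50705586 -2.40176885] [ 0.00711051  0.04617938 -0.00985754]
(array([52.5,  0.1, -0.3]), array([0.  , 0.01, 0.  ]))
```

View pics/scene9.png

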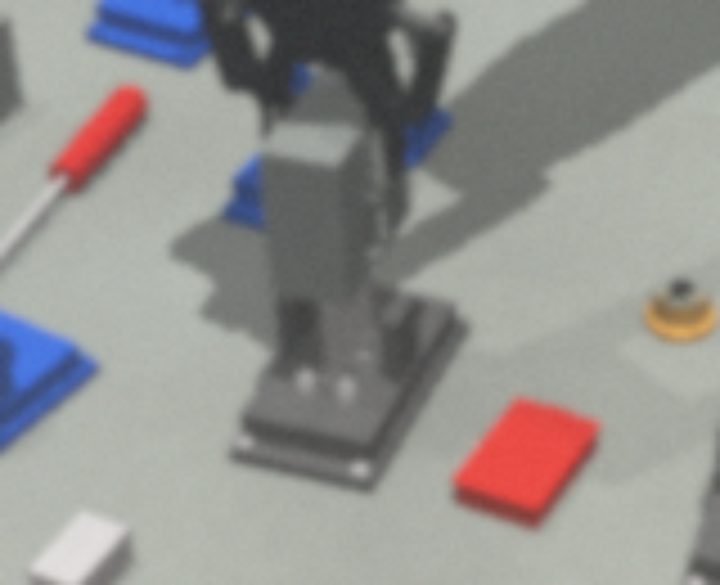

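The guard hangs over the punches and between the two catches, with its long side along the stand. Continuing down.

Request:
send_rows(deltas=[[[3, 0, -0.2, 0, 0, 0, -0.15], [8, 0, -0.2, 0, 0, 0, -0.15], [13, 0, -0.2, 0, 0, 0, -0.15], [18, 0, -0.2, 0, 0, 0, -0.15], [23, 0, -0.2, 0, 0, 0, -0.15], [28, 0, -0.2, 0, 0, 0, -0.15], [30, 0, -0.2, 0, 0, 0, -0.15], [30, 0, -0.2, 0, 0, 0, -0.15]]])

```text
clock: 13.75
tool_pos: [0.5692, -0.1247, 0.1222]
tcp_rot: [-0.125, 1.567, 0.126]
wrist_force: [0.4, -0.6, -1.7]
finger_gap: 0.0494
```

```bash
python3 - <<'E'
from h import *
from bench import manip
f=manip.grab_frame("wrist");cv2.imwrite("pics/wrist10.png",f["frame"][:,:,::-1])
s=manip.get_state();print(s["clock"],s["finger_gap"],s["tool_pos"],s["wrist_force"],s["torque"])
print(delta(s,[.5692,-.1247,.10],target(np.radians(9.15))))
E
```

```text
13.8 0.04904197301463718 [ 0.56937971 -0.12481933  0.12250382] [ 0.45047169 -0.22030834 -2.04660821] [-0.00996135 -0.04527338 -0.0003143 ]
(array([22.5,  0.1, -0.2]), array([0.  , 0.02, 0.  ]))
```

View pics/wrist10.png

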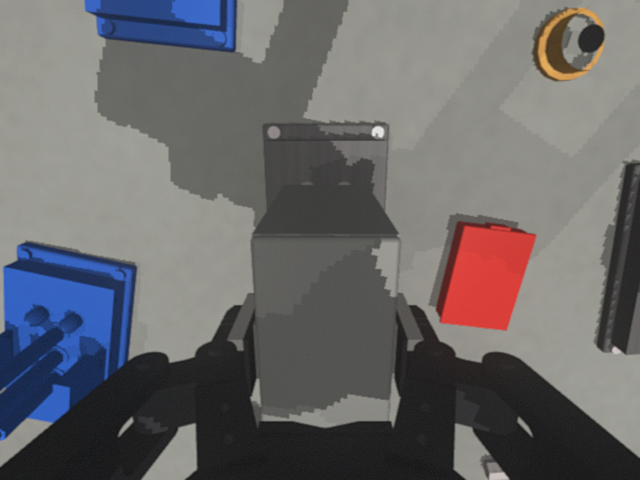

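No contact so far. The stand is still centred behind the guard, with columns 264 to 388 around 326. Continuing to just above the dowels.

Request:
send_rows(deltas=[[[3, 0, -0.2, 0, 0, 0, -0.15], [6, 0, -0.2, 0, 0, 0, -0.15], [9, 0, -0.2, 0, 0, 0, -0.15], [12, 0, -0.2, 0, 0, 0, -0.15], [15, 0, -0.2, 0, 0, 0, -0.15], [18, 0, -0.2, 0, 0, 0, -0.15], [21, 0, -0.2, 0, 0, 0, -0.15], [23, 0, -0.2, 0, 0, 0, -0.15], [23, 0, -0.2, 0, 0, 0, -0.15]]])

```text
clock: 14.92
tool_pos: [0.569, -0.1248, 0.0993]
tcp_rot: [-0.125, 1.567, 0.126]
wrist_force: [-0.8, 0.5, -1.8]
finger_gap: 0.0491
```

```bash
cat > s.py <<'E'
from h import *
from bench import manip
s=manip.get_state();print(s["clock"],s["finger_gap"],s["tool_pos"],s["wrist_force"],s["torque"])
E
python3 s.py
```

```text
14.925 0.04911470598276504 [ 0.56904087 -0.12476801  0.0992822 ] [-0.77728874  0.5339489  -1.80614981] [ 0.02944026 -0.02284538  0.0342336 ]
```

Request:
send_rows(deltas=[[[1.5, 0, 0, 0, 0, 0, -0.15], [3, 0, 0, 0, 0, 0, -0.15], [4.5, 0, 0, 0, 0, 0, -0.15], [6, 0, 0, 0, 0, 0, -0.15], [7.5, 0, 0, 0, 0, 0, -0.15], [9, 0, 0, 0, 0, 0, -0.15], [10, 0, 0, 0, 0, 0, -0.15], [10, 0, 0, 0, 0, 0, -0.15]]])

```text
clock: 15.92
tool_pos: [0.569, -0.1248, 0.0892]
tcp_rot: [-0.125, 1.567, 0.126]
wrist_force: [-0.9, -0.1, -2.1]
finger_gap: 0.0497
```

```bash
python3 s.py
```

```text
15.925 0.049652275820136635 [ 0.56895825 -0.1247545   0.08915489] [-0.89144763 -0.13435769 -2.11564189] [ 0.01837156  0.02096981 -0.01913956]
```

Request:
send_rows(deltas=[[[1, 0, 0, 0, 0, 0, -0.15], [2, 0, 0, 0, 0, 0, -0.15], [3, 0, 0, 0, 0, 0, -0.15], [4, 0, 0, 0, 0, 0, -0.15], [5, 0, 0, 0, 0, 0, -0.15], [6, 0, 0, 0, 0, 0, -0.15], [7, 0, 0, 0, 0, 0, -0.15], [7, 0, 0, 0, 0, 0, -0.15]]])

```text
clock: 16.92
tool_pos: [0.5689, -0.1247, 0.0821]
tcp_rot: [-0.125, 1.568, 0.126]
wrist_force: [0.0, -0.6, -1.8]
finger_gap: 0.049
```

```bash
python3 s.py
```

```text
16.925 0.04903470375790993 [ 0.56888951 -0.12471361  0.08205505] [ 0.04983598 -0.57029051 -1.79071618] [ 0.01532646  0.00273139 -0.01209622]
```

Request:
send_rows(deltas=[[[0.5, 0, 0, 0, 0, 0, -0.15], [1, 0, 0, 0, 0, 0, -0.15], [1.5, 0, 0, 0, 0, 0, -0.15], [2, 0, 0, 0, 0, 0, -0.15], [2, 0, 0, 0, 0, 0, -0.15]]])

```text
clock: 17.55
tool_pos: [0.5688, -0.1247, 0.08]
tcp_rot: [-0.125, 1.568, 0.126]
wrist_force: [0.1, -0.0, -2.4]
finger_gap: 0.0491
```

Request:
send_rows(deltas=[[[0.5, 0, 0, 0, 0, 0, -0.15], [1.0, 0, 0, 0, 0, 0, -0.15], [1.0, 0, 0, 0, 0, 0, -0.15]]])

```text
clock: 17.92
tool_pos: [0.5688, -0.1247, 0.079]
tcp_rot: [-0.125, 1.568, 0.126]
wrist_force: [-0.2, 0.2, -1.4]
finger_gap: 0.049
```

Request:
send_rows(deltas=[[[0.4, 0, 0, 0, 0, 0, -0.15], [0.7, 0, 0, 0, 0, 0, -0.15], [0.7, 0, 0, 0, 0, 0, -0.15]]])

```text
clock: 18.3
tool_pos: [0.5689, -0.1248, 0.0788]
tcp_rot: [-0.125, 1.568, 0.126]
wrist_force: [-1.9, 1.1, 3.5]
finger_gap: 0.0494
```

```bash
python3 s.py
```

```text
18.3 0.04940707019832049 [ 0.56885256 -0.12479279  0.07877891] [-1.88988916  1.06894282  3.49096201] [-0.00184985  0.44457585  0.0016583 ]
```

First contact: the force has changed by about 5.5 N, near the expected deck height. I'll press a bit further to make sure it is seated.

Request:
send_rows(deltas=[[[0.4, 0, 0, 0, 0, 0, -0.15], [0.8, 0, 0, 0, 0, 0, -0.15], [0.8, 0, 0, 0, 0, 0, -0.15]]])

```text
clock: 18.68
tool_pos: [0.5689, -0.125, 0.0788]
tcp_rot: [-0.126, 1.568, 0.125]
wrist_force: [-4.2, -1.1, 6.2]
finger_gap: 0.0492
```

```bash
python3 - <<'E'
from h import *
from bench import manip
f=manip.grab_frame("wrist");cv2.imwrite("pics/wrist11.png",f["frame"][:,:,::-1])
s=manip.get_state();print(s["clock"],s["finger_gap"],s["tool_pos"],s["wrist_force"],s["torque"])
W=cloud(f);w=W[250:400,280:370].reshape(-1,3);w=w[abs(w[:,2]-.12)<.02];A=np.c_[w[:,:2]-w[:,:2].mean(0),np.ones(len(w))];print(np.linalg.lstsq(A,w[:,2],rcond=None)[0])
E
```

```text
18.725 0.04917288858321792 [ 0.56891743 -0.12501587  0.07874721] [-4.1581756   0.57455178  6.07210459] [0.03249952 0.57223189 0.04702628]
[-0.00029447 -0.00044321  0.11893463]
```

View pics/wrist11.png

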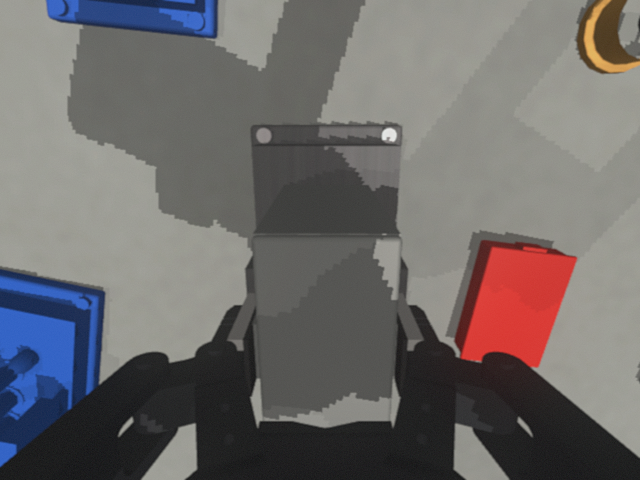

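The guard has seated. The roof fit is level at 0.1189, against about 0.1188 expected when fully down on this deck. The view matches the one on stand_a, and the press is about 8 N net. Now I'll open the tabs slowly with a slight downward bias, because the tips swing up as the fingers open.

Request:
send_rows(deltas=[[[0.8, 0, 0, 0, 0, 0, -0.17], [1.0, 0, 0, 0, 0, 0, -0.2], [1.2, 0, 0, 0, 0, 0, -0.24], [1.4, 0, 0, 0, 0, 0, -0.28], [1.4, 0, 0, 0, 0, 0, -0.28]]])

```text
clock: 19.35
tool_pos: [0.5694, -0.1252, 0.0777]
tcp_rot: [-0.126, 1.567, 0.125]
wrist_force: [-1.8, 0.1, 5.5]
finger_gap: 0.0543
```

```bash
cat > r.py <<'E'
from h import *
from bench import manip
f=manip.grab_frame("wrist");cv2.imwrite("pics/w_%d.png"%int(manip.get_state()["clock"]*1000),f["frame"][:,:,::-1])
s=manip.get_state();print(s["clock"],s["finger_gap"],s["tool_pos"],s["wrist_force"],s["torque"])
W=cloud(f);w=W[250:400,280:370].reshape(-1,3);w=w[abs(w[:,2]-.12)<.02];A=np.c_[w[:,:2]-w[:,:2].mean(0),np.ones(len(w))];print(np.linalg.lstsq(A,w[:,2],rcond=None)[0])
E
python3 r.py
```

```text
19.4 0.05459776791286345 [ 0.56941724 -0.12520925  0.07770311] [-1.405157    0.47900619  4.51840654] [0.04117905 0.16890951 0.01227943]
[-0.00048452 -0.00082221  0.11893032]
```

Request:
send_rows(deltas=[[[0.3, 0, 0, 0, 0, 0, -0.34], [0.5, 0, 0, 0, 0, 0, -0.4], [0.3, 0, 0, 0, 0, 0, -0.46], [0, 0, 0, 0, 0, 0, -0.54], [0, 0, 0, 0, 0, 0, -0.54]]])

```text
clock: 20.02
tool_pos: [0.5694, -0.1252, 0.0776]
tcp_rot: [-0.126, 1.567, 0.125]
wrist_force: [-0.1, 0.2, 0.1]
finger_gap: 0.0658
```

```bash
python3 r.py; ls pics
```

```text
20.075 0.0657986869754809 [ 0.56942768 -0.12522557  0.07765601] [-0.10070531  0.3066375  -1.10557596] [ 0.02345266 -0.00449302 -0.03245712]
[-0.00052855 -0.00158205  0.11892968]
c7.png
crop_top.png
scene0.png
scene8.png
scene9.png
top0.png
top8.png
w_19400.png
w_20075.png
wrist0.png
wrist1.png
wrist10.png
wrist11.png
wrist2.png
wrist3.png
wrist4.png
wrist5.png
wrist6.png
wrist7.png
wrist8.png
```

Request:
send_rows(deltas=[[[0, 0, 0, 0, 0, 0, -1], [0, 0, 0, 0, 0, 0, -1], [0, 0, 0, 0, 0, 0, -1], [-10, 0, 0, 0, 0, 0, -1], [-25, 0, 0, 0, 0, 0, -1], [-45, 0, 0, 0, 0, 0, -1], [-70, 0, 0, 0, 0, 0, -1], [-100, 0, 0, 0, 0, 0, -1], [-125, 0, 0, 0, 0, 0, -1], [-145, 0, 0, 0, 0, 0, -1], [-150, 0, 0, 0, 0, 0, -1], [-150, 0, 0, 0, 0, 0, -1]]])

```text
clock: 21.58
tool_pos: [0.5695, -0.1251, 0.2282]
tcp_rot: [-0.126, 1.566, 0.125]
wrist_force: [-0.3, -0.9, -0.3]
finger_gap: 0.0855
```

```bash
python3 - <<'E'
from h import *
from bench import manip
f=manip.grab_frame("wrist");cv2.imwrite("pics/wrist12.png",f["frame"][:,:,::-1]);np.savez("wrist12.npz",**f)
s=manip.get_state();print(s["clock"],s["finger_gap"],s["tool_pos"],s["wrist_force"])
W=cloud(f)
w=pts(W,.569,-.125,.07,.115,.125);print("roof",rect(w),np.median(w[:,2]))
w=pts(W,.569,-.125,.042,.096,.125);print("roof+pads",rect(w))
a=np.radians(9.15);d=(w[:,:2]-[.569,-.125])@np.array([-np.sin(a),np.cos(a)]);m=w[:,2]<.1125
print(d[m].min(),d[m].max())
w=pts(W,.569,-.125,.076,.021,.034);print("deck",rect(w),np.median(w[:,2]))
cv2.imwrite("pics/c12.png",cv2.resize(f["frame"][120:420,220:430,::-1],None,fx=2.5,fy=2)) 
E
```

```text
21.625 0.08545206761842758 [ 0.56898398 -0.12495646  0.2272892 ] [ 0.41280243 -0.3084651   1.06043168]
roof (array([ 569.2, -125.7]), array([90.9, 44.1]), 9.05) 0.11892820964175937
roof+pads (array([ 569.1, -125.8]), array([83.8, 61.3]), 8.79)
-0.03150491522972919 0.029837764233697602
deck (array([ 568.6, -125.3]), array([129.4,  76.3]), 9.18) 0.026959860557333525
```

View pics/c12.png

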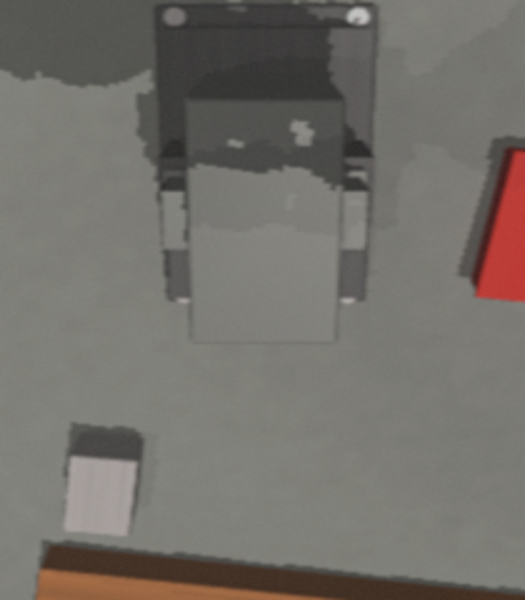

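The enlarged view shows the guard on stand_b with both pads at (173,220) and (354,220), sprung out symmetrically. The pads measure about 61 mm outside, and the roof is 92.0 mm above the deck, so the guard is fully home. Nothing is touching it, so I'll hand in.

```bash
python3 - <<'E'
from bench import manip
print(manip.close_job())
E
```

```text
the job is handed in; nothing more can be done
None
```

I unclipped the guard from the empty stand, carried it over, and clipped it fully home over the grey stand with the hex punches. I then let go, backed the open gripper off about 150 mm, and handed the job in at about 21.6 s of the 51 s allowed.

- **Pinch and lift:** I closed to a set gap of about 49.5 mm, roughly 5.2 mm in on each tab and about 9 N by the spring figures. The guard lifted freely with only its own weight on the wrist.
- **Seating:** I felt contact at TCP height 0.0788 m and pressed with about 8 N net. I then opened slowly so the tabs could spring out under the catches.
- **Final camera checks:**
  - The roof is level and 92.0 mm above the deck, so the rim is on the deck.
  - The pads measure about 61 mm across outside, where 60 mm means fully sprung out; the difference is within the depth noise.
  - The guard's yaw agrees with the deck's (9.05° against 9.18°).
- **Limits of the checks:** I did not tug the guard to prove the catches, and I did not re-measure the bystanders. The arm never came near them, and those in view looked unmoved. None of the checks failed or disagreed with each other.

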